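# Hold the template down at its depth mark on a key bench

### The job

Free the blue bridge of the template stand by turning the red lock knob clockwise (seen from above) a quarter turn to its stop, then press the black palm pad down with the fingertips until the bridge has gone down 20 mm (its black index in the middle of the yellow band) and keep holding it steadily there: the program finishes while still pressing, because the springs lift the bridge if it is let go. Never push it down into the red part of the scale (28 mm and deeper), where the blade would hit the vice, and leave the keys, padlock and other loose things where they are.

Things in the scene. Friction and masses are not known exactly. Their poses are not given: they have to be found in the camera images.
- stand: Template stand with a dark steel base plate, fixed to the table; place and yaw vary. Base plate 200 (x) x 290 (y, from -125 to +165) x 22 mm. Origin on the table midway between its two guide posts; z up, y from the white depth scale (y -97, top 153 mm high) to the red lock knob (y +125 mm). Steel posts 14 mm thick at y -55 and +55, tops 165 mm high. A vice with a brass key stands between them.
- gauge_head (a joint): Downward travel (m) of the blue spring-loaded bridge: 0 = up at rest, 0.033 = bottom stop. The springs push up with about 4 N at 0, 11 N at 0.020, 13.5 N at 0.027; let go, it rises to 0. Its black index reads on the white scale: lines at 0, 5, 10 mm, yellow band 16 to 24 mm, red from 28 mm. While the lock tongue is under its steel lug it cannot go down.
- bridge_top (a point): Centre of the top face of the blue bridge (50 x 150 x 30 mm, long side along the stand's y), on the pad's axis; 155 mm above the table at rest, moves down with the travel. The thin template blade hangs below it.
- head_pad: Black mushroom-shaped palm pad on top of the blue bridge, 50 mm across. Origin at the centre of its flat top, straight above the stand's origin, 205 mm above the table at rest; goes down with the bridge. Nothing near it is higher. Press here with the fingertips.
- lock_knob (a joint): Angle (rad) of the red lock knob about its upright axis, growing clockwise seen from above: 0 = steel tongue straight under the bridge's lug (locked), 1.57 = quarter-turn stop (free; the tongue clears the lug from about 0.8). Starts between 0 and 0.3, stays where it is left; takes about 0.06 N m to turn.
- lock_grip (a point): Point on the knob's axis at grip height, 184 mm above the table. Red bar handle 14 mm thick, 50 long, from 156 to 196 mm above the table, over a flange 38 mm across. The bar lies along this point's y axis, which turns with the knob: bar yaw = stand yaw (y axis) minus the knob's angle. The white mark on the bar is over the tongue, which points at the bridge while locked.
- sample_key: Bystander: brass key lying flat on the stand's base plate, 61 x 26 x 3 mm; origin on its underside near the middle; leave it alone
- lock_plug: Bystander: round brass lock cylinder standing on the stand's base plate, 34 mm across, 31 mm tall; origin at the centre of its underside; leave it alone
- padlock: Bystander: brass padlock lying flat, its brass block 45 x 50 x 22 mm with the origin under its centre, the steel shackle reaching 60 mm from there along its x; leave it alone
- oil_bottle: Bystander: small yellow oil bottle with red cap, 40 mm across, 100 mm tall; origin at the centre of its underside; leave it alone
- mouse: Bystander: black cordless computer mouse, 100 x 60 x 31 mm; origin at the centre of its underside; leave it alone
- screwdriver: Bystander: screwdriver with red handle lying on the table, 200 mm long, 26 mm thick; origin at the centre of its underside; leave it alone
- spare_key: Bystander: steel key lying on the table, 61 x 26 x 3 mm; origin on its underside near the middle; leave it alone

How it is judged:
On the way:
1. the lock knob is turned clockwise to its free position (at least 1.2 rad) while the bridge is still up (less than 5 mm down) (value of joint lock_knob above 1.2 rad and value of joint gauge_head below 0.005 m), for 0.1 s.
At the end, for the whole second after the job is handed in: The knob is at 1.2 rad or more, and through the last second the bridge stays 16 to 24 mm down (index in the yellow band), moving slower than 10 mm/s, held there by the fingers pressing on the black pad with more than 4 N (value of joint lock_knob above 1.2 rad and value of joint gauge_head between 0.016 and 0.024 m and velocity of joint gauge_head between -0.01 and 0.01 m/s and contact force between the fingers and head_pad above 4 N); the arm keeps its last pose, push and grip.
It fails at once if the bridge is pushed 28 mm down or more, into the red part of the scale (value of joint gauge_head above 0.028 m).
It fails at once if a bystander is shifted by more than 30 mm (distance of any of sample_key, lock_plug, padlock, oil_bottle, mouse, screwdriver, spare_key from where it was at the start of the episode above 0.03 m).
It also fails if it takes over 38 s, if anything falls off the work surface, if the arm or the gripper's body presses on something with over 40 N, if the wrist force passes 120 N, or if a joint passes its speed limit or range.

### The arm

A 6-joint arm with a two-finger parallel gripper is mounted at the origin on the work surface. World frame = base frame: x ahead of the robot, y to its left, z up, the work surface at z = 0. Lengths are in m, angles in rad, forces in N, time in s.
With the tool pointing down it reaches from about 0.275 to 0.875 m from the base axis. Payload 12.5 kg.
Tool frame: the origin (TCP) lies midway between the tips of the shut fingers; the grasp point (between the pads) lies manip.tcp_to_grasp behind it (manip.tcp_to_grasp is the distance from the TCP to the grasp point, in m); z points along the fingers, y is the line along which they close (so a half turn about z gives the same grasp; the last joint's range is limited). The gripper opens to 85 mm and grips with 20 to 120 N. Pads are 22 mm wide; open, the fingers measure 114 mm over their backs; the gripper's body (76 mm by 85 mm) begins 54 mm behind the grasp point. The pads swing forward as they close: fully open they stand 13 mm farther back than shut.
Start: joints at [-1.429, 0.351, 1.652, -0, 1.139, -0.085], TCP at [0.124, -0.536, 0.231] pointing down, gripper open.
Joint ranges: [-2.75, 2.75], [-0.79, 2.1], [0.01, 2.65], [-1.57, 4.71], [0.07, 3.14], [-2.87, 2.87]. Speed limits (rad/s): [2.22, 2.22, 2.79, 3.14, 3.14, 3.14].

### API

Orientations are given as a rotation vector (axis times angle).
In Python, from bench import manip gives the robot as it stands. The module is installed in compiled form; this text tells all that it offers.
- The arm moves only by the shell command python3 -m pendant 'ROWS' [FORCE]. ROWS is JSON, a list of rows, each a list of 7 numbers: the turn, a rotation vector about the tool's x, y, z in degrees, then the shift along the tool's x, y, z in mm, then the opening, from 0 (shut) to 1 (fully open). In form: [[wx, wy, wz, x, y, z, grip], ...]. A call has 1 to 12 rows; each row shifts and turns the commanded pose from where the row before left it, along the tool's axes as they then stand; what a row does not reach is not made up. A row lasts 1/8 s, in which the tool goes at most 62.5 mm and 10.7 degrees, less where a joint would pass 70% of its speed; a pose out of reach is approached as far as the arm can. A call is refused whole if a number of a shift passes 62.5 or a number of a turn 10.7, either way. A call with a gripper value outside its range is refused whole. The fingers move at their own pace and stop on an object; FORCE is the grip in N (left out, the last holds). Time passes only in rows, so rows that do not move let the fingers close. It gives the time, the measured TCP pose, the force, the opening and the grip force at its end, in the units of the state.
- manip.get_obs(): the state, without advancing time (a new reading comes with each control period).
- manip.camera(name): name is "scene" or "top"; returns a dict with "img" (420x560x3 uint8, blue, green, red), "K" (3x3 intrinsics, pixels), "R" (3x3) and "t" (3): a world point X has camera coordinates R X + t. Camera axes: x right, y down, z forward; pixel columns grow to the right and rows downward; lengths in m; the calibration is good to about 2 mm. A picture is of the moment at which its call begins. There is no depth.
- manip.finish_job(): hands the job in; it is judged then, once.
The state is a dict: "t": time; "q": joint angles; "joint_vel": joint speeds; "joint_torque": joint torques, N m; "tcp_pos": TCP position; "eef_rot": TCP orientation; "contact_force": force on the tool from outside, world axes, zero at the start; "moment": the same for the moment, N m; "grip_width": opening from 0.0 (shut) to 1.0 (fully open); "grip_force": force on a finger pad.
Only numpy, scipy, OpenCV 4.12 (cv2) and the standard library are available. Lean on these libraries where they do the work, as an engineer would, in place of code of your own. Each camera call takes 0.05 s, during which the arm holds its last target. There are 200 camera calls.

## Working session

There is one attempt and no reset: what is moved stays moved. The work goes in short steps, Python scripts to look and compute and a shell command to move; the robot and the scene stay as the last step left them, time stands still between calls to the robot, and variables do not carry over. Pictures are saved under pics/ and viewed, at most 10 in all, crops included, and the job is handed in when it is done.

```bash
mkdir -p pics; python3 - <<'E'
from bench import manip
import cv2,numpy as np
print(manip.tcp_to_grasp, manip.get_obs())
for n in("scene","top"):
    c=manip.camera(n); cv2.imwrite(f"pics/{n}0.png",c["img"]); np.savez(f"{n}.npz",**c); print(n,-c["R"].T@c["t"])
E
```

```text
0.0187 {'t': 0.0, 'q': array([-1.42859704e+00,  3.51288435e-01,  1.65246049e+00,  7.68833468e-06,
        1.13909171e+00, -8.45918749e-02]), 'joint_vel': array([-3.01931172e-05,  1.60044641e-03,  7.20767533e-04,  5.69538568e-04,
       -1.10965010e-03,  9.23106038e-04]), 'joint_torque': array([ 1.16498839e-03, -5.06102979e+01, -2.91403824e+01, -3.32586285e-05,
        4.55120622e-03,  1.05748404e-05]), 'tcp_pos': array([ 0.12365028, -0.53556379,  0.230716  ]), 'eef_rot': array([-3.12017703e+00, -3.55333557e-01,  4.54776459e-05]), 'contact_force': array([ 0.55732377, -0.48121785,  0.10907198]), 'moment': array([-0.00874827, -0.02997887, -0.04555468]), 'grip_force': 0.0, 'grip_width': 0.9986189396198486}
scene [ 1.15304141 -0.79818154  0.91806044]
top [ 2.83190657e-01 -3.91330813e-04  1.35806373e+00]
```

View pics/top0.png

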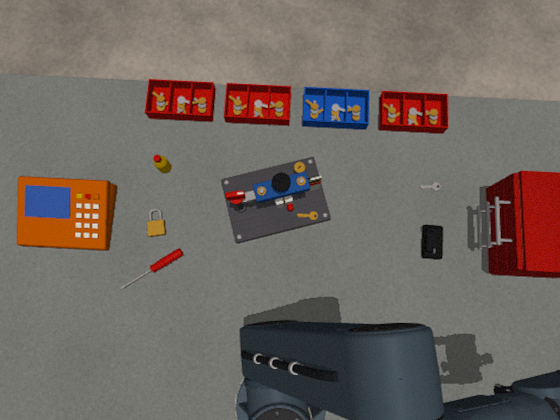

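View pics/scene0.png

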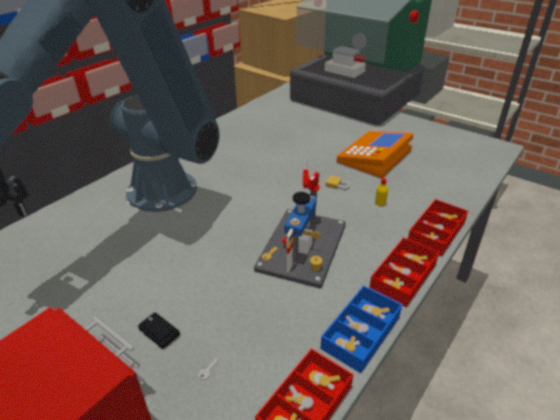

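The top view shows the stand around (275,200), with the red knob at about (236,197) and the pad at (281,182). The scene view shows the knob at (311,180) and the pad at (301,199). I'll enlarge both.

```bash
python3 - <<'E'
import cv2
a=cv2.imread("pics/top0.png")[150:250,210:340]; b=cv2.imread("pics/scene0.png")[160:290,250:350]
cv2.imwrite("pics/topc.png",cv2.resize(a,None,fx=6,fy=6,interpolation=cv2.INTER_CUBIC)[:600,:800])
cv2.imwrite("pics/scenec.png",cv2.resize(b,None,fx=4.6,fy=4.6,interpolation=cv2.INTER_CUBIC))
E
```

```text
(no output)
```

View pics/topc.png

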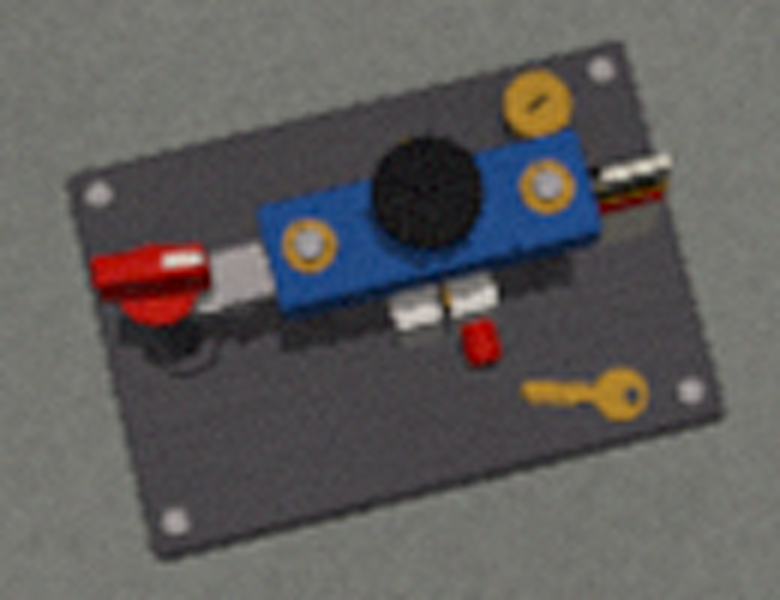

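View pics/scenec.png

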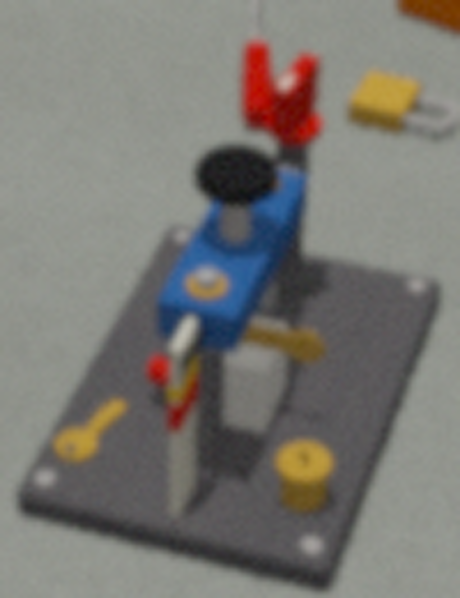

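```bash
cat > h.py <<'E'
import numpy as np
from scipy.optimize import least_squares
C={n:dict(np.load(n+".npz")) for n in("scene","top")}
def px(n,u,v):
    return ((u+.5)/6-.5+210,(v+.5)/6-.5+150) if n=="top" else ((u+.5)/4.6-.5+250,(v+.5)/4.6-.5+160)
def proj(n,X):
    c=C[n]; p=c["K"]@(c["R"]@X+c["t"]); return p[:2]/p[2]
def ray(n,u,v,z):
    c=C[n]; d=c["R"].T@np.linalg.solve(c["K"],[*px(n,u,v),1]); o=-c["R"].T@c["t"]
    return o+d*(z-o[2])/d[2]
E
python3 - <<'E'
from h import *
P=[("top",69,180,.1,.165,.022),("top",622,42,.1,-.125,.022),("top",722,415,-.1,-.125,.022),("top",160,557,-.1,.165,.022),
("top",427,192,0,0,.205),("top",311,243,0,.055,.165),("top",548,184,0,-.055,.165),
("scene",172,228,-.1,.165,.022),("scene",437,285,.1,.165,.022),("scene",325,578,.1,-.125,.022),("scene",22,495,-.1,-.125,.022),("scene",237,173,0,0,.205),("scene",207,275,0,-.055,.165)]
def W(s,x,y,z):
    c,n=np.cos(s[2]),np.sin(s[2]); return np.array([s[0]+c*x-n*y,s[1]+n*x+c*y,z])
f=lambda s:np.concatenate([proj(n,W(s,x,y,z))-px(n,u,v) for n,u,v,x,y,z in P])
r=least_squares(f,[.55,0,.2],loss="soft_l1"); s=r.x
print(s,np.degrees(s[2])); print(f(s).reshape(-1,2).round(1).tolist())
print("knob",W(s,0,.125,.184),"pad",W(s,0,0,.205))
a=ray("top",93,271,.196);b=ray("top",208,259,.196)
print("bar",a,b,(a+b)/2,np.linalg.norm(a-b)); d=a-b; by=np.arctan2(-d[0],d[1])
print("bar yaw",np.degrees(by),"knob ang",np.degrees(s[2]-by), "padpt",ray("top",427,192,.205),ray("scene",237,173,.205))
from scipy.spatial.transform import Rotation as R
from bench import manip
print(R.from_rotvec(manip.get_obs()["eef_rot"]).as_matrix().round(3))
E
```

```text
[0.58412488 0.02844339 0.30437988] 17.439682236275885
[[-0.7, -1.1], [0.3, -1.0], [1.3, -0.4], [-0.7, 0.3], [0.4, -0.5], [-0.0, -0.3], [0.3, -0.4], [-1.0, -0.9], [0.9, -0.9], [0.3, -1.1], [-2.5, -0.5], [-0.6, -1.1], [-0.6, 0.2]]
knob [0.54666218 0.14769751 0.184     ] pad [0.58412488 0.02844339 0.205     ]
bar [0.54215458 0.17202358 0.196     ] [0.55009388 0.12272205 0.196     ] [0.54612423 0.14737282 0.196     ] 0.04993668968972164
bar yaw 9.148118767396504 knob ang 8.291563468879383 padpt [0.58265608 0.029423   0.205     ] [0.58827035 0.02538578 0.205     ]
[[ 0.974  0.225 -0.   ]
 [ 0.225 -0.974  0.001]
 [ 0.    -0.001 -1.   ]]
```

```bash
python3 -m pendant '[[0,0,-9.5,0,0,-10,1],[0,0,-9.5,0,0,-10,1],[0,0,-9.5,0,0,-10,1],[0,0,-9.5,0,0,-10,1],[0,0,-9.5,0,0,-10,1],[0,0,-9.5,0,0,-10,1],[0,0,-9.5,0,0,-10,1],[0,0,-9.5,0,0,0,1],[0,0,-10,0,0,0,1],[0,0,0,0,0,0,1]]' 60
python3 -m pendant '[[0,0,0,40,35,0,1],[0,0,0,40,35,0,1],[0,0,0,40,35,0,1],[0,0,0,40,35,0,1],[0,0,0,40,35,0,1],[0,0,0,40,35,0,1],[0,0,0,40,35,0,1],[0,0,0,40,35,0,1],[0,0,0,40,35,0,1],[0,0,0,40,35,0,1],[0,0,0,40,35,0,1],[0,0,0,40,35,0,1]]'
cat >> h.py <<'E'
from scipy.spatial.transform import Rotation
def off(x,y,z,yaw):
    from bench import manip
    o=manip.get_obs(); M=Rotation.from_rotvec(o["eef_rot"]).as_matrix()
    print("t",o["t"],"tcp",o["tcp_pos"].round(4),"tool y deg",np.degrees(np.arctan2(M[1,1],M[0,1])).round(2),"tilt",M[:,2].round(3),"F",o["contact_force"].round(2),"M",o["moment"].round(2),"gw",o["grip_width"],"gf",o["grip_force"],"q",o["q"].round(2))
    print("shift mm",(M.T@(np.array([x,y,z])-o["tcp_pos"])*1e3).round(1))
E
python3 -c "
from h import *
off(.547,.148,.29,9)"
```

```text
t: 1.35
tcp_pos: [0.1237, -0.5358, 0.301]
eef_rot: [-2.042, -2.387, -0.001]
contact_force: [-0.0, -0.2, 0.1]
grip_width: 1.003
grip_force: 0.0
t: 2.85
tcp_pos: [0.4641, 0.0056, 0.3013]
eef_rot: [2.046, 2.384, 0.0]
contact_force: [0.5, -1.9, 0.9]
grip_width: 1.004
grip_force: 0.0
t 2.85 tcp [0.4641 0.0056 0.3013] tool y deg 8.73 tilt [ 0. -0. -1.] F [ 0.52 -1.89  0.93] M [ 0.04 -0.01  0.02] gw 1.0044462160284477 gf 0.0 q [-0.09  0.12  1.77 -0.    1.25 -0.24]
shift mm [128.2 103.5  11.3]
```

```bash
python3 -m pendant '[[0,0,0,43,34,0,1],[0,0,0,43,34,0,1],[0,0,0,42,35,0,1],[0,0,0,0,0,0,1],[0,0,0,0,0,0,1],[0,0,0,0,0,0,1]]'
python3 - <<'E'
from h import *
off(.5463,.1476,.167,9)
from bench import manip
import cv2
a=manip.camera("top")["img"][120:260,190:340]; b=manip.camera("scene")["img"][90:240,230:380]
cv2.imwrite("pics/g1.png",np.hstack([cv2.resize(i,(400,400),interpolation=cv2.INTER_CUBIC) for i in(a,b)]))
E
```

```text
t: 3.6
tcp_pos: [0.5449, 0.1455, 0.3015]
eef_rot: [2.043, 2.386, -0.0]
contact_force: [0.7, -0.3, 0.2]
grip_width: 1.002
grip_force: 0.0
t 3.6 tcp [0.5449 0.1455 0.3015] tool y deg 8.86 tilt [ 0. -0. -1.] F [ 0.72 -0.33  0.21] M [ 0.01 -0.01  0.01] gw 1.0022890065098502 gf 0.0 q [ 0.18  0.31  1.53 -0.    1.3   0.02]
shift mm [  1.9   1.7 134.5]
```

View pics/g1.png

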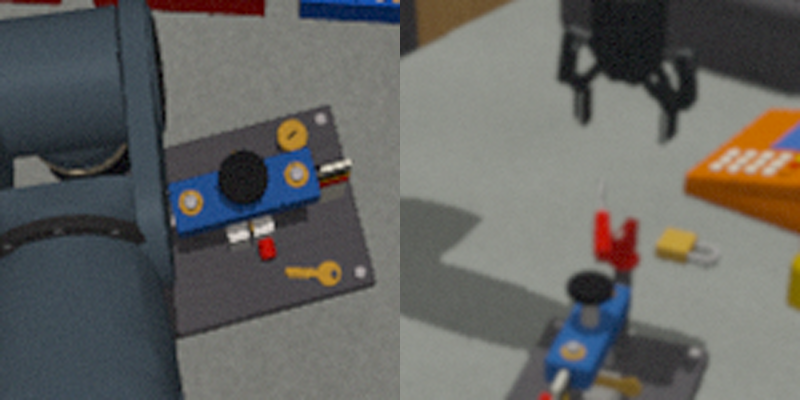

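The arm hides the knob in the top view. In the scene view the open fingers, at (582,115) and (667,130), straddle the knob at (628,240). I'll go down and close.

```bash
python3 -m pendant '[[0,0,0,2,2,40,1],[0,0,0,0,0,40,1],[0,0,0,0,0,34,1],[0,0,0,0,0,20,1],[0,0,0,0,0,0,1],[0,0,0,0,0,0,1],[0,0,0,0,0,0,1]]'
python3 -m pendant '[[0,0,0,0,0,0,0.5],[0,0,0,0,0,0,0.3],[0,0,0,0,0,0,0.2],[0,0,0,0,0,0,0.1],[0,0,0,0,0,0,0],[0,0,0,0,0,0,0],[0,0,0,0,0,0,0],[0,0,0,0,0,0,0]]' 40
python3 -c "
from h import *
off(.5463,.1476,.167,9)"
```

```text
t: 4.58
tcp_pos: [0.5474, 0.1487, 0.1685]
eef_rot: [2.04, 2.388, 0.002]
contact_force: [0.2, -0.5, 1.3]
grip_width: 0.996
grip_force: 0.0
t: 5.58
tcp_pos: [0.5479, 0.1488, 0.1676]
eef_rot: [2.039, 2.388, 0.003]
contact_force: [5.9, 0.5, -1.5]
grip_width: 0.154
grip_force: 44.7
t 5.575 tcp [0.5479 0.1488 0.1676] tool y deg 8.99 tilt [ 0.002  0.    -1.   ] F [ 5.86  0.53 -1.47] M [ 0.07 -0.66 -0.03] gw 0.1544157180185528 gf 44.72137749195099 q [ 0.18  0.45  1.67 -0.    1.02  0.03]
shift mm [-0.9 -1.8  0.6]
```

```bash
python3 -m pendant '[[0,0,0,0,1,0,0],[0,0,8,0,0,0,0],[0,0,8,0,0,0,0],[0,0,8,0,0,0,0],[0,0,8,0,0,0,0],[0,0,8,0,0,0,0],[0,0,0,0,0,0,0],[0,0,0,0,0,0,0]]'
python3 -c "
from h import *
off(.5463,.1476,.167,9)"
```

```text
t: 6.58
tcp_pos: [0.5476, 0.149, 0.1675]
eef_rot: [-2.731, -1.551, 0.001]
contact_force: [-2.9, 0.6, 5.8]
grip_width: 0.156
grip_force: 45.8
t 6.575 tcp [0.5476 0.149  0.1675] tool y deg -30.8 tilt [-0.001  0.    -1.   ] F [-2.87  0.62  5.81] M [ 0.2   0.71 -0.04] gw 0.15597000440808284 gf 45.78463554382324 q [0.18 0.45 1.67 0.   1.02 0.72]
shift mm [-1.8 -0.4  0.5]
```

```bash
python3 -m pendant '[[0,0,8,0,0,0,0],[0,0,8,0,0,0,0],[0,0,8,0,0,0,0],[0,0,8,0,0,0,0],[0,0,6,0,0,0,0],[0,0,0,0,0,0,0],[0,0,0,0,0,0,0]]'
python3 -c "
from h import *
off(.5463,.1476,.167,9)"
python3 -m pendant '[[0,0,3,0,0,0,0],[0,0,2,0,0,0,0],[0,0,0,0,0,0,0],[0,0,0,0,0,0,0]]'
python3 -c "
from h import *
off(.5463,.1476,.167,9)"
```

```text
t: 7.45
tcp_pos: [0.5474, 0.1493, 0.1675]
eef_rot: [-3.087, -0.578, 0.001]
contact_force: [-5.2, 3.1, 5.8]
grip_width: 0.156
grip_force: 45.9
t 7.45 tcp [0.5474 0.1493 0.1675] tool y deg -68.8 tilt [-0.001  0.001 -1.   ] F [-5.15  3.11  5.77] M [ 0.7   0.82 -0.11] gw 0.15610687029290482 gf 45.85867881774902 q [0.18 0.45 1.67 0.   1.02 1.38]
shift mm [-1.6  1.2  0.5]
t: 7.95
tcp_pos: [0.5474, 0.1494, 0.1675]
eef_rot: [-3.109, -0.445, 0.001]
contact_force: [-4.7, 3.3, 4.3]
grip_width: 0.157
grip_force: 47.7
t 7.95 tcp [0.5474 0.1494 0.1675] tool y deg -73.7 tilt [-0.001  0.    -1.   ] F [-4.67  3.3   4.32] M [0.7  0.71 0.8 ] gw 0.15656236426687767 gf 47.746968269348145 q [0.18 0.45 1.67 0.   1.02 1.47]
shift mm [-1.6  1.4  0.5]
```

The z moment has jumped, so the knob is at its stop. I'll back off slightly, release, and rise.

```bash
python3 -m pendant '[[0,0,-2.5,0,0,0,0],[0,0,0,0,0,0,0],[0,0,0,0,0,0,0.4],[0,0,0,0,0,0,0.4],[0,0,0,0,0,0,0.4],[0,0,0,0,0,-30,0.4],[0,0,0,0,0,-40,0.4],[0,0,0,0,0,-30,0.2],[0,0,0,0,0,0,0],[0,0,0,0,0,0,0]]'
python3 -c "
from h import *
off(.585,.029,.225,9)"
```

```text
t: 9.2
tcp_pos: [0.5475, 0.1487, 0.2664]
eef_rot: [3.101, 0.505, -0.002]
contact_force: [-0.7, -0.6, -1.1]
grip_width: -0.002
grip_force: 0.0
t 9.2 tcp [0.5475 0.1487 0.2664] tool y deg -71.49 tilt [-0.001 -0.    -1.   ] F [-0.75 -0.57 -1.12] M [ 0.    0.01 -0.01] gw -0.0023352571033442957 gf 0.0 q [ 0.18  0.35  1.56 -0.    1.23  1.43]
shift mm [ -2.4 125.4  41.4]
```

```bash
python3 -m pendant '[[0,0,0,-1,40,0,0],[0,0,0,-1,45,0,0],[0,0,0,0,40,0,0],[0,0,0,0,0,25,0],[0,0,0,0,0,16,0],[0,0,0,0,0,0,0],[0,0,0,0,0,0,0],[0,0,0,0,0,0,0]]'
python3 - <<'E'
from h import *
off(.585,.029,.205,9)
from bench import manip
import cv2
a=manip.camera("top")["img"][120:260,190:340]; b=manip.camera("scene")["img"][140:270,240:370]
cv2.imwrite("pics/g2.png",np.hstack([cv2.resize(i,(400,400),interpolation=cv2.INTER_CUBIC) for i in(a,b)]))
E
```

```text
t: 10.2
tcp_pos: [0.5859, 0.0299, 0.2271]
eef_rot: [3.1, 0.506, 0.002]
contact_force: [0.2, -0.6, -0.1]
grip_width: -0.002
grip_force: 0.0
t 10.2 tcp [0.5859 0.0299 0.2271] tool y deg -71.48 tilt [ 0.001 -0.    -1.   ] F [ 0.19 -0.59 -0.06] M [ 0.   -0.05 -0.03] gw -0.002139163258200292 gf 0.0 q [-0.03  0.42  1.56  0.    1.16  1.22]
shift mm [-1.2  0.6 22.1]
```

View pics/g2.png

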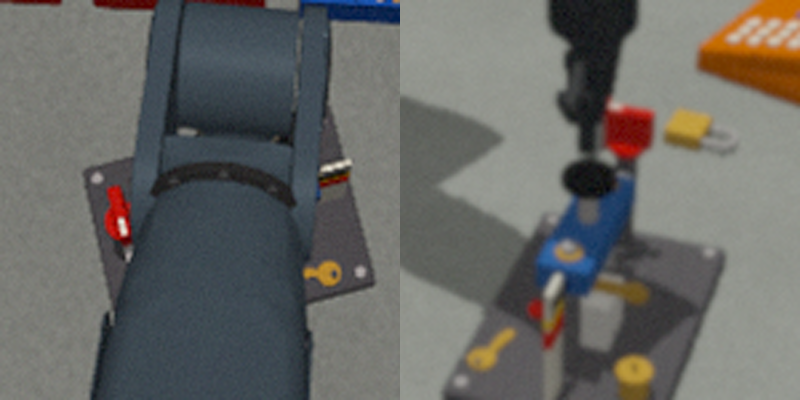

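The knob at (118,215) in the left panel now lies across the bridge. The fingertips at (590,155) in the right panel are just above the pad at (588,178). I'll press gently.

```bash
python3 -m pendant '[[0,0,0,0,0,10,0],[0,0,0,0,0,9,0],[0,0,0,0,0,3,0],[0,0,0,0,0,3,0],[0,0,0,0,0,3,0],[0,0,0,0,0,0,0],[0,0,0,0,0,0,0]]'
python3 -c "
from h import *
off(.585,.029,.185,9)"
```

```text
t: 11.18
tcp_pos: [0.5853, 0.0297, 0.1986]
eef_rot: [-3.101, -0.505, 0.001]
contact_force: [-3.9, 0.7, 5.6]
grip_width: 0.0
grip_force: 2.9
t 11.175 tcp [0.5853 0.0297 0.1986] tool y deg -71.5 tilt [-0.001 -0.    -1.   ] F [-3.86  0.67  5.61] M [-0.04  0.77  0.05] gw 0.0002729811401460308 gf 2.936827652156353 q [-0.03  0.45  1.59 -0.    1.1   1.22]
shift mm [-0.5  0.6 13.6]
```

```bash
python3 -m pendant '[[0,0,0,0,0,3,0],[0,0,0,0,0,3,0],[0,0,0,0,0,3,0],[0,0,0,0,0,3,0],[0,0,0,0,0,1,0],[0,0,0,0,0,0,0],[0,0,0,0,0,0,0],[0,0,0,0,0,0,0],[0,0,0,0,0,0,0]]'
python3 - <<'E'
from h import *
off(.585,.029,.185,9)
from bench import manip
import cv2
b=manip.camera("scene")["img"][205:265,265:345]
cv2.imwrite("pics/g3.png",cv2.resize(b,(800,600),interpolation=cv2.INTER_CUBIC))
E
```

```text
t: 12.3
tcp_pos: [0.5854, 0.0297, 0.1861]
eef_rot: [-3.101, -0.505, 0.001]
contact_force: [-6.1, 0.2, 10.1]
grip_width: 0.003
grip_force: 5.1
t 12.3 tcp [0.5854 0.0297 0.1861] tool y deg -71.5 tilt [-0. -0. -1.] F [-6.1   0.18 10.09] M [ 0.08  0.97 -0.02] gw 0.0029822802691571518 gf 5.1168726065589 q [-0.03  0.46  1.6  -0.    1.08  1.22]
shift mm [-0.6  0.5  1.1]
```

View pics/g3.png

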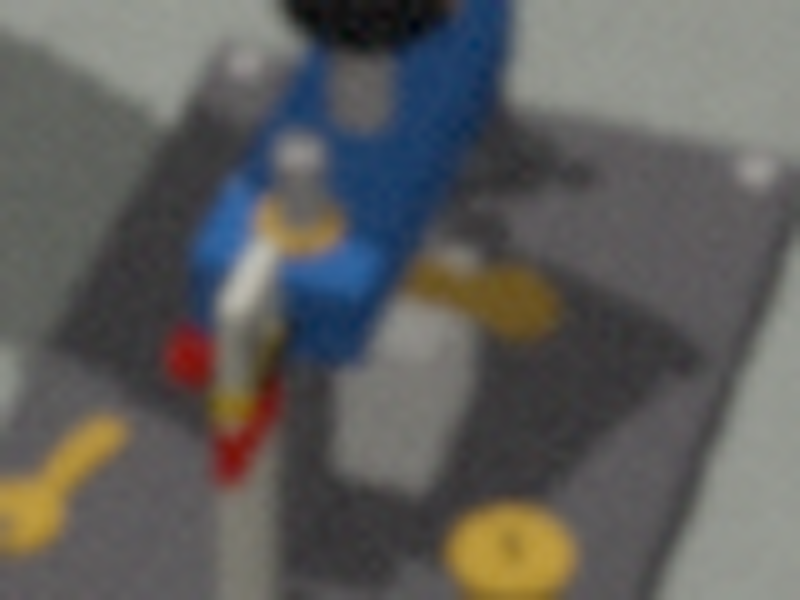

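The black index at about (268,345) sits in the yellow band. Height and force both put it near 19 mm down, so I'll press 1 mm more, settle, and hand in.

```bash
python3 -m pendant '[[0,0,0,0,0,1,0],[0,0,0,0,0,0,0],[0,0,0,0,0,0,0],[0,0,0,0,0,0,0],[0,0,0,0,0,0,0],[0,0,0,0,0,0,0]]'
python3 -c "
from bench import manip
o=manip.get_obs();print(o['tcp_pos'],o['contact_force'],abs(o['joint_vel']).max());print(manip.finish_job())"
```

```text
t: 13.1
tcp_pos: [0.5854, 0.0297, 0.1851]
eef_rot: [-3.101, -0.505, 0.0]
contact_force: [-6.7, 0.1, 10.6]
grip_width: -0.001
grip_force: 5.3
[0.58538391 0.0296723  0.18513496] [-6.65046881  0.1197996  10.63914566] 0.0014862776426425007
the job is handed in; nothing more can be done
None
```

I turned the red knob clockwise to its stop and handed the job in at about 13 s, still pressing the pad with about 10.6 N and the bridge about 20 mm down; the hand-in gave no verdict.

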